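Move the spatter guard to the other weld station

TASK

The amber spatter guard hangs on sprung hinge pins in one of the two weld-coupon stations. Squeeze its two orange tabs together to draw the pins, lift the guard off, and hang it in the other station, whose hinge carrier may stand a little higher or lower: set it gently into the cradles so that both pins spring fully out into their holes and the guard hangs freely. Leave the spray can, the magnet block and the hammer where they are.

Things in the scene. Friction and masses are not known exactly. Their poses are not given: they have to be found in the camera images.
- guard: Loose spatter guard, 0.2 to 0.5 kg. Origin: middle of its hinge axis; y along the axis, z up when hanging, front and back alike. Aluminium top bar along y on this axis, diameter 16, 166 long. Amber panel 132 wide (y), 8 thick, hanging to 105 below the axis. From each bar end a sprung brass pin, diameter 8, stands 10 out. Two orange tabs above the bar draw the pins. (mm)
- guard_grip (a point): Where to pinch, along the guard's y: midway between the two upright orange tabs, 38 above the hinge axis. Each tab is 24 wide (x), 6 thick, 9 to 51 above the axis. Outer faces at y = +-32 (64 over both); squeezed to their stops +-22 (44), which draws both pins flush and centres the guard between the fingers. The bar's top is 30 below this point. (mm)
- pin_left (a joint): How far the pin at the guard's +y end is drawn in: 0 = fully out (10 mm out of the bar), 0.010 m = flush. The spring pushes it out with 5 N at 0 and 12 N at 0.010; use a grip of 30 to 60 N.
- pin_right (a joint): The same for the pin at the guard's -y end.
- station_a: Blue fixed weld station where the guard hangs at the start. Base 170 x 200 x 12 (x, y, z), origin under its centre, open front to -x. On its posts, 24 to 52 behind the hinge axis, sits a yellow carrier, height-adjustable but stiff: two cheeks, inner faces at y = +-85, 10 thick, from 18 before to 23 behind the axis, 28 above to 45 below it, each with an 11 wide square pin hole. (mm)
- station_a_seat (a point): Hinge axis of station_a, midway between the holes: 55 before its centre, 165 up, axes as the station (x rearward). At |y| 73 to 85 V cradles carry the bar: a floor falling 10 degrees rearward, reaching 14 ahead of the axis, no lip, and a rear wall leaning 10 degrees back, 14 high above it. A bar touching both has its pins in line with the holes. (mm)
- station_a_fume_bar (a point): Middle of the lower front edge of station_a's grey fume bar, a beam across the cheeks, 34 deep, 14 high, 190 long, beginning 20 behind and 93 above the hinge axis. It bars an upright gripper from the tabs; one tilted about 35 to 40 degrees (coming from the front and above, pointing down and rearward) clears it. (mm)
- station_b: The other, empty station, like station_a, but its yellow carrier (cheeks, holes, cradles) has been set to another height, up to 10 mm above or below; the state does not tell it: find the cradle floor by touch. Pins released at the wrong height jam against the cheeks.
- station_b_seat (a point): The nominal seat point in station_b, as in station_a. It does not move with the carrier: the true hinge axis lies straight above or below it, by up to 10 mm.
- station_b_fume_bar (a point): The same edge of the fume bar on station_b (fixed, it does not move with the carrier). On both stations the carrier's yellow tie bar (8 deep, 10 high) crosses behind the panel, its front 12 behind and its top 33 below the hinge axis; a coupon on a bed stands behind it, under 55 above the table. (mm)
- spray_can: Bystander, spray can, diameter 52 mm, 150 mm tall; origin at the centre of its underside.
- magnet_block: Bystander, red magnet block 60 x 50 x 21 mm lying on the table; origin at the centre of its underside.
- chipping_hammer: Bystander, hammer 220 mm long lying along its own x, head 88 mm across at its +x end; origin under the middle of its length.
Things that resemble listed ones, but are neither listed nor needed, are in the scene too. Leave any black or blue look-alike of the guard alone.

How it is judged:
On the way, in this order (a step that is already met when the one before it is completed fails the run):
1. both pins are drawn while the guard is still in its first station (value of joint each of pin_left, pin_right above 0.0075 m and distance between guard and station_a_seat below 0.03 m), for 0.05 s.
2. the guard is lifted clear of its first station (distance between guard and station_a_seat above 0.1 m), for 0.1 s.
At the end, for the whole second after the job is handed in: The guard hangs in station_b's carrier: its hinge axis within 8 mm of the nominal seat seen from above and within 15 mm in all, both pins sprung out to within 3 mm of their full reach (so they stand in the holes), the panel hanging down within about 14 degrees and at rest (horizontal distance between guard and station_b_seat below 0.008 m and distance between guard and station_b_seat below 0.015 m and value of joint each of pin_left, pin_right below 0.003 m and angle between guard's own z axis and vertical below 0.25 rad and linear speed of guard below 0.03 m/s); the robot touches nothing.
It fails at once if the spray can is moved more than 20 mm (distance of spray_can from where it was at the start of the episode above 0.02 m).
It fails at once if the magnet block is moved more than 20 mm (distance of magnet_block from where it was at the start of the episode above 0.02 m).
It fails at once if the hammer is moved more than 20 mm (distance of chipping_hammer from where it was at the start of the episode above 0.02 m).
It fails at once if the guard is rammed into the second station with over 40 N (contact force between guard and station_b above 40 N).
It also fails if it takes over 45 s, if anything falls off the work surface, if the arm or the gripper's body presses on something with over 40 N, if the wrist force passes 120 N, or if a joint passes its speed limit or range.

ROBOT

A 6-joint arm with a two-finger parallel gripper is mounted at the origin on the work surface. World frame = base frame: x ahead of the robot, y to its left, z up, the work surface at z = 0. Lengths are in m, angles in rad, forces in N, time in s.
With the tool pointing down it reaches from about 0.275 to 0.75 m from the base axis. Payload 10.2 kg.
Tool frame: the origin (TCP) lies between the finger pads; the fingertips stand 8 mm ahead of it and the grasp point (between the pads) lies 11 mm behind it; z points along the fingers, y is the direction in which the jaws open and shut (so a half turn about z gives the same grasp; the last joint's range is limited). The gripper opens to 88 mm and grips with 3 to 60 N. Pads are 18 mm wide; open, the fingers measure 123 mm over their backs; the gripper's body (75 mm by 187 mm) begins 45 mm behind the grasp point.
Start: joints at [0.9, 0.313, 1.498, -0, 1.331, -0.223], TCP at [0.227, 0.473, 0.247] pointing down, gripper open.
Joint ranges: [-2.94, 2.94], [-0.97, 2.17], [0.19, 2.56], [-1.23, 4.37], [0.02, 3.11], [-2.88, 2.88]. Speed limits (rad/s): [2.39, 2.39, 3.01, 3.14, 3.14, 3.14].

INTERFACE

Orientations are given as a unit quaternion [x, y, z, w].
In Python, from plant import env gives the robot as it stands.
- The arm moves only by the shell command python3 -m jog 'ROWS' [OPENING] [FORCE]. ROWS is text: rows parted by semicolons, each of 4 numbers parted by spaces: the shift along the world's x, y, z in cm, then the turn about the world's z in degrees. In form: dx dy dz turn; .... A call has 1 to 12 rows; each row shifts and turns the commanded pose from where the row before left it; what a row does not reach is not made up. A row lasts 1/12 s, in which the tool goes at most 41.7 mm and 7.16 degrees, less where a joint would pass 70% of its speed; a pose out of reach is approached as far as the arm can. A call is refused whole if a number of a shift passes 4.17 or a number of a turn 7.16, either way. A call with a gripper value outside its range is refused whole. OPENING is the opening, from 0 (shut) to 1 (fully open), set as the call begins (- or left out, the last holds). The fingers move at their own pace and stop on an object; FORCE is the grip in N (left out, the last holds). Time passes only in rows, so rows that do not move let the fingers close. It gives the time, the measured TCP pose, the force and the opening at its end, in the units of the state.
- env.sense(): the state, without advancing time (a new reading comes with each control period).
- env.get_image(name): name is "side" or "top"; returns (picture, depth): 384x512x3 uint8, red, green, blue; 384x512 float32, m along the optical axis (not along the pixel's ray), 0 where there is no reading.
- env.get_calibration(name): a dict with "K" (3x3 intrinsics, pixels), "dist" ([k1, k2, p1, p2, k3] as OpenCV has them; the pictures are not rectified), "R" (3x3) and "t" (3): a world point X has camera coordinates R X + t. Camera axes: x right, y down, z forward; pixel columns grow to the right and rows downward; lengths in m; the calibration is good to about 2 mm. A picture is of the moment at which its call begins. get_calibration takes no time and is no camera call.
- env.finish_job(): hands the job in, once; it reports no verdict.
The state is a dict: "clock": time; "q": joint angles; "qd": joint speeds; "tau": joint torques, N m; "tool_pos": TCP position; "eef_rot": TCP orientation; "wrist_force": force on the tool from outside, world axes, zero at the start; "wrist_torque": the same for the moment, N m; "grip_width": opening from 0.0 (shut) to 1.0 (fully open).
Only numpy, scipy, OpenCV 4.12 (cv2) and the standard library are available. Lean on these libraries where they do the work, as an engineer would, in place of code of your own. Each camera call takes 0.05 s, during which the arm holds its last target.

## Working session

There is one attempt and no reset: what is moved stays moved. The work goes in short steps, Python scripts to look and compute and a shell command to move; the robot and the scene stay as the last step left them, time stands still between calls to the robot, and variables do not carry over. Pictures are saved under pics/ and viewed, and the job is handed in when it is done.

```bash
ls -la; mkdir -p pics; python3 - <<'E'
from plant import env
import cv2
s=env.sense()
for k,v in s.items(): print(k,v)
for n in("side","top"):
    c=env.get_calibration(n); print(n,c)
    im,d=env.get_image(n); cv2.imwrite(f"pics/{n}0.png",im[...,::-1]); 
    import numpy as np; np.save(f"pics/{n}0.npy",d)
E
python3 -m jog --help | head -30
```

```text
total 12
drwxr-xr-x  3 agent agent 4096 Dec  6 17:47 .
drwxr-xr-x 23 root  root  4096 Dec  6 17:47 ..
drwxr-xr-x  2 agent agent 4096 Dec  6 17:47 pics
clock 0.0
q [ 8.99628462e-01  3.13476822e-01  1.49842775e+00 -2.55981254e-05
  1.33097553e+00 -2.23423835e-01]
qd [ 0.00050345 -0.00097254  0.00192443 -0.0010911  -0.00061421 -0.00034948]
tau [ 8.23383598e-04 -4.02215946e+01 -2.52273756e+01  6.95540453e-02
  3.51784634e-02 -7.39093753e-05]
tool_pos [0.22717186 0.47305183 0.24615085]
eef_rot [ 2.22003649e-01  9.75045622e-01 -5.85768993e-04 -2.67220416e-04]
wrist_force [-0.31366892  0.50044259  1.02956734]
wrist_torque [-0.04735047 -0.00842523  0.02331029]
grip_width 1.0010241777651494
side {'K': array([[426.90610471,   0.        , 257.83902745],
       [  0.        , 426.90610471, 195.24015084],
       [  0.        ,   0.        ,   1.        ]]), 'dist': array([0.00191764, 0.        , 0.        , 0.        , 0.        ]), 'R': array([[ 9.38636753e-01, -3.44907158e-01,  3.14794059e-04],
       [-2.56378646e-01, -6.98323559e-01, -6.68291999e-01],
       [ 2.30718522e-01,  6.27202725e-01, -7.43898988e-01]]), 't': array([-0.46928048,  0.2513786 ,  1.23520144])}
top {'K': array([[460.29415673,   0.        , 261.31694472],
       [  0.        , 460.29415673, 182.18789903],
       [  0.        ,   0.        ,   1.        ]]), 'dist': array([-0.02818432,  0.        ,  0.        ,  0.        ,  0.        ]), 'R': array([[-0.00361427, -0.99998829,  0.0032182 ],
       [-0.99086567,  0.00314742, -0.1348159 ],
       [ 0.13480419, -0.00367606, -0.99086544]]), 't': array([1.45929844e-03, 5.14055314e-01, 1.69621406e+00])}invalid input at $: expected rows of numbers
```

View pics/side0.png

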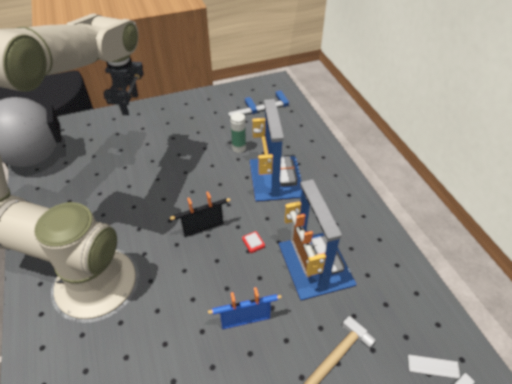

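View pics/top0.png

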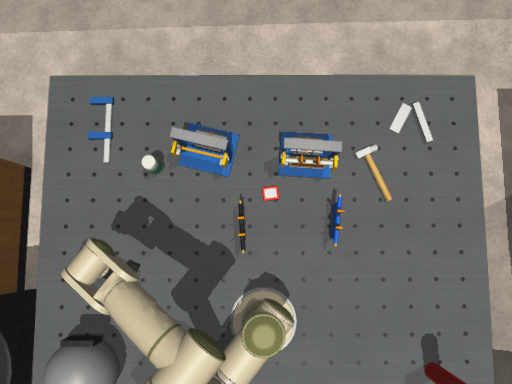

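```bash
cat > h.py <<'E'
import numpy as np, cv2
from plant import env
def cloud(n,d):
    c=env.get_calibration(n); h,w=d.shape
    u,v=np.meshgrid(np.arange(w),np.arange(h))
    p=cv2.undistortPoints(np.stack([u,v],-1).reshape(-1,1,2).astype(np.float64),c['K'],c['dist']).reshape(h,w,2)
    X=np.dstack([p[...,0]*d,p[...,1]*d,d])
    return (X-c['t'])@c['R']
def proj(n,P):
    c=env.get_calibration(n); r,_=cv2.Rodrigues(c['R'])
    return cv2.projectPoints(np.asarray(P,float).reshape(-1,1,3),r,c['t'],c['K'],c['dist'])[0].reshape(-1,2)
E
python3 - <<'E'
import cv2
a=cv2.imread("pics/top0.png")
cv2.imwrite("pics/topc.png",cv2.resize(a[110:190,155:355],None,fx=4,fy=4,interpolation=cv2.INTER_CUBIC))
a=cv2.imread("pics/side0.png")
cv2.imwrite("pics/sidec.png",cv2.resize(a[85:305,220:370],None,fx=2.7,fy=2.7,interpolation=cv2.INTER_CUBIC))
E
```

```text
(no output)
```

View pics/topc.png

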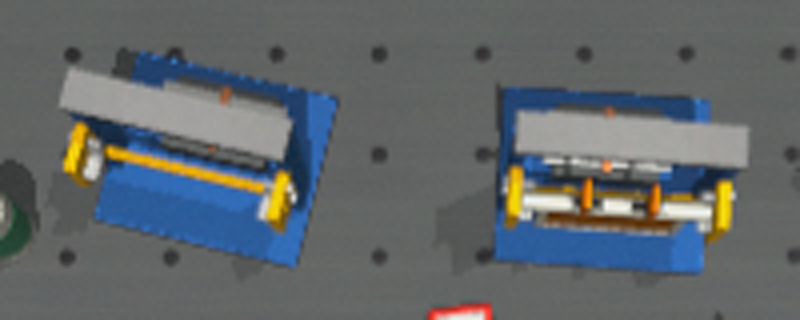

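View pics/sidec.png

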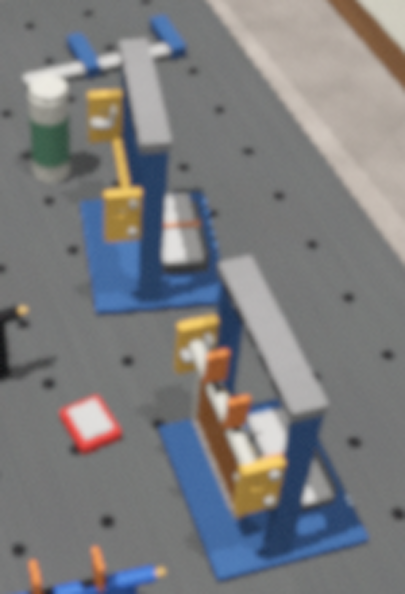

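```bash
python3 - <<'E'
from h import *
for n in("top","side"):
    d=np.load(f"pics/{n}0.npy"); X=cloud(n,d); im=cv2.imread(f"pics/{n}0.png").astype(int)
    b,g,r=im[...,0],im[...,1],im[...,2]
    grey=(abs(b-r)<25)&(g>90)
    for nm,lo,hi in(("A",-.3,0.0),("B",.05,.42)):
        reg=(X[...,0]>.42)&(X[...,0]<.85)&(X[...,1]>lo)&(X[...,1]<hi)
        m=reg&(abs(X[...,2]-.272)<.008)&grey
        P=X[m]; (c,sz,a)=cv2.minAreaRect(P[:,:2].astype(np.float32)*1000)
        C=P.mean(0);w,V=np.linalg.eigh(np.cov((P-C)[:,:2].T));ax=V[:,1]*np.sign(V[1,1])
        print(n,nm,"fume",m.sum(),c,sz,a,"mean",C,"yaw",np.degrees(np.arctan2(-ax[0],ax[1])))
        yl=reg&(r>130)&(b<90)&(g>90)&(r-b>80)&(X[...,2]>.06)
        P=X[yl];print("  yellow",yl.sum(),P.mean(0),P.min(0),P.max(0))
        bl=reg&(b>r+50)&(abs(X[...,2]-.012)<.006)
        P=X[bl];print("  base",bl.sum(),cv2.minAreaRect(P[:,:2].astype(np.float32)*1000))
E
```

```text
top A fume 602 (605.3466186523438, -168.23828125) (189.58193969726562, 37.45951843261719) 86.29163360595703 mean [ 0.60520973 -0.16681062  0.27269592] yaw -4.1413862441698255
  yellow 129 [ 0.56970197 -0.17380773  0.19145818] [ 0.45706872 -0.28295153  0.10412523] [ 0.6009684  -0.07055104  0.27017266]
  base 675 ((568.201416015625, -181.4044189453125), (229.00466918945312, 279.62005615234375), 86.06742858886719)
top B fume 585 (628.2991943359375, 206.85791015625) (190.46531677246094, 34.94392013549805) 76.12281799316406 mean [0.62797001 0.20650485 0.27253805] yaw -13.943081304548016
  yellow 178 [0.59753082 0.21277124 0.16537322] [0.42916297 0.07624822 0.0924328 ] [0.64137036 0.30980987 0.20556147]
  base 987 ((646.2056274414062, 202.12692260742188), (200.58047485351562, 170.3755340576172), 76.12435913085938)
side A fume 884 (602.5634765625, -164.91510009765625) (193.04855346679688, 36.35625076293945) 85.54117584228516 mean [ 0.60141488 -0.17256743  0.27173904] yaw -4.183292306028759
  yellow 273 [ 0.5612014  -0.19721     0.17429201] [ 0.54091307 -0.25916573  0.12578534] [ 0.60848765 -0.07255224  0.21899411]
  base 1417 ((560.34814453125, -167.97438049316406), (285.19122314453125, 213.18421936035156), 1.6912281513214111)
side B fume 473 (624.27392578125, 208.91342163085938) (193.78472900390625, 35.94634246826172) 76.56575012207031 mean [0.62239373 0.2023168  0.27181086] yaw -13.56822746771939
  yellow 203 [0.58432325 0.19340572 0.16693108] [0.55252792 0.12000871 0.11288194] [0.63484541 0.30849435 0.20146007]
  base 889 ((642.314208984375, 206.02410888671875), (206.75904846191406, 168.4334716796875), 75.96399688720703)
```

```bash
python3 -m jog '0 0 4 4.3;0 0 4 4.3;0 0 4 4.3;0 0 4 4.3;1 -3 3 4.3;1 -3 3 4.2;2 -3.5 0 0;2 -3.5 0 0;2 -3.5 0 0;2 -3.5 0 0' 1 ; python3 -c "
from plant import env
s=env.sense();print(s['q'],s['tool_pos'],s['eef_rot'])"
```

```text
clock: 0.93
tool_pos: [0.3267, 0.2742, 0.464]
eef_rot: [-0.001, 1.0, -0.0, -0.0]
wrist_force: [1.1, 0.6, 0.9]
grip_width: 1.001
[ 4.22023778e-01  3.67810083e-02  1.27546821e+00 -2.57204399e-05
  1.82948808e+00 -1.15011465e+00] [0.32672479 0.27417891 0.46395672] [-6.67759982e-04  9.99999774e-01 -4.09242055e-05 -6.09109574e-05]
```

```bash
python3 -m jog '2 -3.5 0 0;2 -3.5 0 0;2 -3.5 0 0;2 -3.5 0 0;2 -3.5 0 0;2 -3.5 0 0;4 0 0 0;4 0 0 0;4 0 0 0' 1 ; python3 -c "
from plant import env
s=env.sense();print(s['q'],s['tool_pos'],s['eef_rot'])"
```

```text
clock: 1.68
tool_pos: [0.5679, 0.065, 0.4639]
eef_rot: [0.0, 1.0, 0.0, 0.0]
wrist_force: [0.1, 0.3, 0.5]
grip_width: 1.001
[-9.09119462e-02  4.04293727e-01  8.18312078e-01  3.19608798e-05
  1.91897076e+00 -1.66077988e+00] [0.5678553  0.06502198 0.4639084 ] [4.58746489e-04 9.99999895e-01 1.42334717e-05 9.36881182e-06]
```

```bash
python3 -m jog '4 0 0 0;4 0 0 0;4 0 0 0;4 0 0 0;4 0 0 0;4 0 0 0' 1 ; python3 -c "
from plant import env
s=env.sense();print(s['q'],s['tool_pos'],s['eef_rot'])"
```

```text
clock: 2.18
tool_pos: [0.7125, 0.0592, 0.4134]
eef_rot: [-0.0, 1.0, 0.002, 0.02]
wrist_force: [-0.0, -0.2, 0.3]
grip_width: 1.0
[-0.08316602  0.85769316  0.19032035  0.00898308  2.05484853 -1.65022746] [0.71250149 0.0592243  0.4134128 ] [-2.99734842e-04  9.99804716e-01  2.34878337e-03  1.96194385e-02]
```

```bash
python3 -m jog '4 0 0 0;4 0 0 0;4 0 0 0;4 0 0 0;4 0 0 0;4 0 0 0' 1 ; python3 -c "
from plant import env
s=env.sense();print(s['q'],s['tool_pos'],s['eef_rot'])"; python3 -m jog '-2 0 0 0;-2 0 0 0;-2 0 0 0;-2 0 0 0;0 0 0 0' 1 ; python3 -c "
from plant import env
s=env.sense();print(s['q'],s['tool_pos'],s['eef_rot'])"
```

```text
clock: 2.68
tool_pos: [0.7904, 0.0482, 0.3276]
eef_rot: [-0.0, 0.997, 0.006, 0.077]
wrist_force: [-0.8, 0.5, -0.3]
grip_width: 1.004
[-0.09456257  0.98140445  0.18807033  0.02700306  1.81985637 -1.6572685 ] [0.79042802 0.04815831 0.32762047] [-2.80329852e-04  9.97021865e-01  5.86667166e-03  7.68954158e-02]
clock: 3.1
tool_pos: [0.7117, 0.0487, 0.3296]
eef_rot: [-0.001, 0.997, 0.006, 0.076]
wrist_force: [-0.3, -0.1, 0.1]
grip_width: 1.003
[-0.10483914  0.65670327  0.77183018  0.02766026  1.5637004  -1.67483263] [0.71165432 0.04872889 0.3295532 ] [-5.33685179e-04  9.97117715e-01  5.94573894e-03  7.56348170e-02]
```

```bash
python3 -m jog '3 0 3 0;3 0 3 0;3 0 3 0;3 0 3 0;3 0 3 0;3 0 3 0;3 0 3 0;3 0 3 0' 1 ; python3 -c "
from plant import env
s=env.sense();print(s['q'],s['tool_pos'],s['eef_rot'])"
```

```text
clock: 3.77
tool_pos: [0.761, 0.0388, 0.4364]
eef_rot: [-0.0, 0.99, 0.009, 0.137]
wrist_force: [0.2, 0.4, -0.4]
grip_width: 0.996
[-0.11816277  0.83935115  0.18649659  0.05172668  1.84360825 -1.66878059] [0.76097056 0.03880498 0.43638202] [-2.88647495e-04  9.90478956e-01  8.96362077e-03  1.37371787e-01]
```

```bash
python3 -m jog '3 0 2.5 0;3 0 2.5 0;3 0 2.5 0;3 0 2.5 0;3 0 2.5 0;3 0 2.5 0;3 0 2.5 0;3 0 2.5 0;3 0 2.5 0;3 0 2.5 0;3 0 2.5 0' 1 ; python3 -c "
from plant import env
s=env.sense();print(s['q'],s['tool_pos'],s['eef_rot'])"
```

```text
clock: 4.68
tool_pos: [0.7878, 0.027, 0.4919]
eef_rot: [0.0, 0.968, 0.014, 0.25]
wrist_force: [-0.3, -0.5, -0.2]
grip_width: 1.002
[-0.14331547  0.78759717  0.18744783  0.09643247  1.66870548 -1.67984037] [0.78780062 0.02704454 0.49189524] [2.06621403e-04 9.68191029e-01 1.40002724e-02 2.49820097e-01]
```

```bash
python3 -m jog '3 0 2.5 0;3 0 2.5 0;3 0 2.5 0;3 0 2.5 0;3 0 2.5 0;3 0 2.5 0' 1 ; python3 - <<'E'
from plant import env
from scipy.spatial.transform import Rotation as R
s=env.sense();print(s['q'],s['tool_pos'],s['eef_rot']);print(R.from_quat(s['eef_rot']).as_matrix())
E
```

```text
clock: 5.18
tool_pos: [0.8063, 0.0228, 0.519]
eef_rot: [0.001, 0.95, 0.016, 0.312]
wrist_force: [-0.1, 0.1, 0.1]
grip_width: 0.997
[-0.15250298  0.77191724  0.18752003  0.12005396  1.55668851 -1.68492522] [0.80629453 0.02280426 0.51897642] [5.75898955e-04 9.49946240e-01 1.60060570e-02 3.12002589e-01]
[[-0.80530811 -0.00889372  0.59278981]
 [ 0.01108201  0.99948695  0.03005042]
 [-0.59275294  0.03076915 -0.80479638]]
```

```bash
python3 -m jog '-1 -4 0 6;-1 -4 0 6;-1 -4 0 6;-1 -4 0 6;-1 -4 0 6;0 0 0 0' 1 ; cat > st.py <<'E'
from plant import env
import numpy as np
from scipy.spatial.transform import Rotation as R
s=env.sense();M=R.from_quat(s['eef_rot']).as_matrix();y=M[:,1];z=M[:,2]
np.set_printoptions(precision=4,suppress=True)
print('t',round(s['clock'],2),'q',s['q'],'tcp',s['tool_pos'],'grasp',s['tool_pos']-.011*z,'yhead %.2f roll %.2f tilt %.2f zhead %.2f'%(np.degrees(np.arctan2(y[1],y[0])),np.degrees(np.arcsin(y[2])),np.degrees(np.arccos(-z[2])),np.degrees(np.arctan2(z[1],z[0]))),'F',s['wrist_force'],'T',s['wrist_torque'],'w',round(s['grip_width'],4))
E
python3 st.py
```

```text
clock: 5.68
tool_pos: [0.7434, -0.1829, 0.5053]
eef_rot: [-0.241, 0.919, 0.095, 0.299]
wrist_force: [0.7, -1.5, -0.7]
grip_width: 0.999
t 5.68 q [-0.5678  0.7915  0.1905  0.5876  1.8092 -2.4061] tcp [ 0.7434 -0.1829  0.5053] grasp [ 0.7378 -0.1864  0.5141] yhead 119.98 roll 1.74 tilt 36.52 zhead 32.34 F [ 0.7173 -1.5296 -0.748 ] T [-0.1091  0.1847 -0.0849] w 0.9993
```

```bash
python3 -m jog '3 -.7 2.5 0;3 -.7 2.5 0;0 0 0 0' 1 ; python3 st.py
```

```text
clock: 5.93
tool_pos: [0.7546, -0.1639, 0.5207]
eef_rot: [-0.24, 0.912, 0.085, 0.321]
wrist_force: [-1.7, -0.1, 0.7]
grip_width: 0.998
t 5.93 q [-0.5397  0.7792  0.1865  0.5889  1.7614 -2.3852] tcp [ 0.7546 -0.1639  0.5207] grasp [ 0.7486 -0.1673  0.5293] yhead 119.46 roll 0.09 tilt 38.81 zhead 29.58 F [-1.7214 -0.0758  0.6959] T [-0.0943  0.2637 -0.0255] w 0.9984
```

```bash
cat > ov.py <<'E'
from h import *
def model(seat,yaw,guard=False):
    c,s=np.cos(np.radians(yaw)),np.sin(np.radians(yaw)); Rz=np.array([[c,-s,0],[s,c,0],[0,0,1]])
    L=[]
    def box(x0,x1,y0,y1,z):L.append(np.array([[x0,y0,z],[x1,y0,z],[x1,y1,z],[x0,y1,z],[x0,y0,z]])*1e-3)
    box(20,54,-95,95,107); box(-30,140,-100,100,-153)
    box(-18,23,85,95,28);box(-18,23,-95,-85,28)
    if guard:
        box(-12,12,26,32,51);box(-12,12,-32,-26,51);box(0,0,-83,83,8)
    return [l@Rz.T+np.array([seat[0],seat[1],.165]) for l in L]
def draw(n,src,models,crop,f,out):
    im=cv2.imread(src);x0,y0,x1,y1=crop
    im=cv2.resize(im[y0:y1,x0:x1],None,fx=f,fy=f,interpolation=cv2.INTER_CUBIC)
    for m in models:
        for l in m:
            p=(proj(n,l)-[x0,y0]+.5)*f-.5
            cv2.polylines(im,[np.round(p*8).astype(np.int32)],False,(0,255,0),1,cv2.LINE_AA,3)
    cv2.imwrite(out,im)
if __name__=="__main__":
    ms=[model((.5672,-.164),-4.1,True),model((.5906,.2168),-13.8)]
    draw("top","pics/top0.png",ms,(160,110,350,190),4.2,"pics/ovt1.png")
    draw("side","pics/side0.png",ms,(230,90,365,300),2.8,"pics/ovs1.png")
E
python3 ov.py
```

```text
(no output)
```

View pics/ovt1.png

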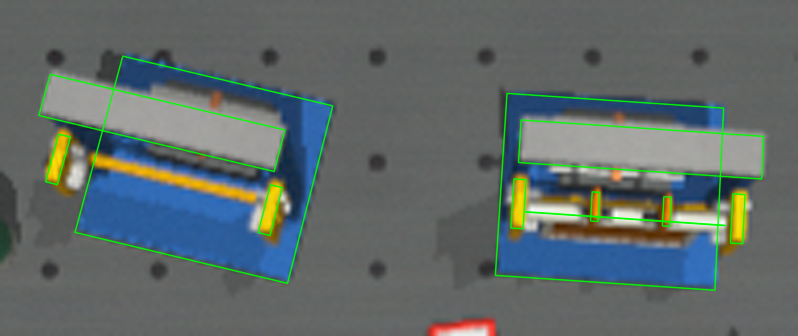

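View pics/ovs1.png

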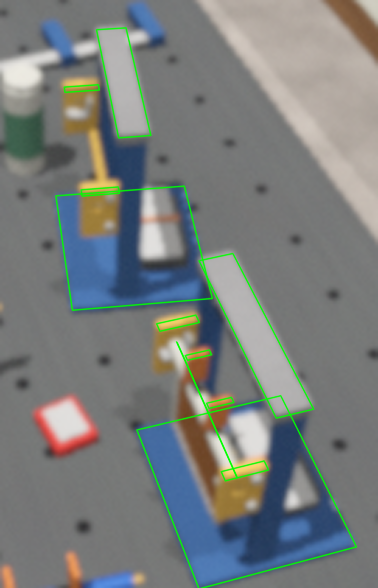

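```bash
python3 - <<'E'
from h import *
S={"A":(.5672,-.164,-4.1),"B":(.5906,.2168,-13.8)}
for n in("top","side"):
    d=np.load(f"pics/{n}0.npy"); X=cloud(n,d)
    for k,(x,y,a) in S.items():
        c,s=np.cos(np.radians(a)),np.sin(np.radians(a)); P=X-[x,y,.165]
        lx=P[...,0]*c+P[...,1]*s; ly=-P[...,0]*s+P[...,1]*c; lz=P[...,2]
        for sg in(1,-1):
            m=(lx>-15)&(lx<19)&(abs(ly*sg-.09)<.004)&(lz>.01)&(lz<.05)
            print(n,k,sg,m.sum(),np.percentile(lz[m],[10,25,50,75,90])*1000)
        m=(lx>.011)&(lx<.021)&(abs(ly)<.07)&(lz>-.06)&(lz<-.0)
        if m.sum(): print(' tie',m.sum(),np.percentile(lz[m],[25,50,75,90])*1000)
E
```

```text
top A 1 37 [23.30720556 25.45174315 29.20889011 33.66307548 38.84423838]
top A -1 43 [14.85339    24.33850725 27.99461672 30.55879627 34.70680759]
 tie 43 [-32.42198986 -31.24558952 -29.08957741 -27.83756594]
top B 1 31 [29.78995382 31.26305803 33.62127009 36.102471   38.84148635]
top B -1 30 [27.95530849 29.80208052 34.2342307  36.29016995 38.42931652]
 tie 92 [-30.57821854 -27.26076944 -24.27014667 -21.78427198]
side A 1 194 [12.79681509 18.69272119 27.04222583 34.72199143 43.29795347]
side A -1 181 [13.2441225  19.15245897 26.75553127 31.06248776 41.31051891]
 tie 3 [-33.41170111 -30.71412088 -29.96827049 -29.52076026]
side B 1 79 [14.12135037 17.94284148 25.1881943  30.84778356 34.88430305]
side B -1 141 [12.75817951 19.99470744 27.94068413 33.95687098 45.19126422]
 tie 37 [-29.24719923 -28.250795   -26.78400081 -25.32602795]
```

```bash
python3 -m jog '-4 0 0 -5.6;-4 0 0 -5.6;-4 0 0 -5.6;-4 0 -1 -5.6;-4 0 -1 -5.6;-4 0 -2 -5.6;-1.5 0 -4 0;0 0 -4 0;0 0 -4 0;0 0 0 0;0 0 0 0' 1 ; python3 st.py
```

```text
clock: 6.85
tool_pos: [0.5683, -0.1687, 0.3714]
eef_rot: [-0.033, 0.943, 0.016, 0.332]
wrist_force: [-0.1, 0.4, 2.4]
grip_width: 1.0
t 6.85 q [-0.6671  0.1131  1.5592  0.5312  1.0071 -2.4904] tcp [ 0.5683 -0.1687  0.3714] grasp [ 0.5614 -0.1693  0.38  ] yhead 94.22 roll 0.52 tilt 38.81 zhead 4.87 F [-0.1275  0.4433  2.3794] T [0.0006 0.265  0.0262] w 1.0004
```

```bash
python3 -m jog '-2.3 .3 -2 -2.8;-2.3 .3 -2 -2.8;-2.3 .3 -2 -2.7;0 0 -2.3 0;0 0 0 0' 1 ; python3 st.py
```

```text
clock: 7.27
tool_pos: [0.4991, -0.1606, 0.2881]
eef_rot: [0.035, 0.942, -0.008, 0.333]
wrist_force: [1.7, 1.2, -0.8]
grip_width: 1.003
t 7.27 q [-0.7201 -0.0036  1.9033  0.5875  0.7655 -2.5474] tcp [ 0.4991 -0.1606  0.2881] grasp [ 0.4922 -0.1601  0.2967] yhead 85.88 roll 0.48 tilt 38.86 zhead -3.52 F [ 1.6871  1.198  -0.8394] T [ 0.0594  0.3177 -0.031 ] w 1.0033
```

```bash
python3 -m jog '2 -.1 -2.5 0;2 -.1 -2.5 0;2 -.1 -2.5 0;0 0 0 0;0 0 0 0' 1 ; python3 st.py; python3 - <<'E'
from h import *
for n,(x0,y0,x1,y1) in(("side",(230,170,380,310)),("top",(230,90,390,210))):
    im,d=env.get_image(n);cv2.imwrite(f"pics/{n}2.png",im[...,::-1])
    cv2.imwrite(f"pics/{n}2c.png",cv2.resize(im[y0:y1,x0:x1,::-1],None,fx=4,fy=4,interpolation=cv2.INTER_CUBIC))
E
```

```text
clock: 7.68
tool_pos: [0.561, -0.1643, 0.2145]
eef_rot: [0.035, 0.942, -0.008, 0.333]
wrist_force: [-0.3, -0.3, 0.9]
grip_width: 0.995
t 7.68 q [-0.6296  0.2196  1.8627  0.6798  0.5691 -2.6172] tcp [ 0.561  -0.1643  0.2145] grasp [ 0.5541 -0.1639  0.2231] yhead 85.95 roll 0.48 tilt 38.94 zhead -3.46 F [-0.3343 -0.3296  0.9128] T [0.0431 0.2907 0.0234] w 0.995
```

View pics/side2c.png

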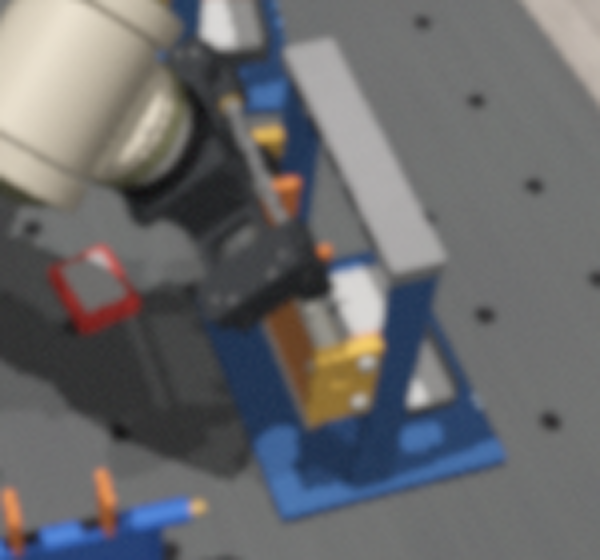

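View pics/top2c.png

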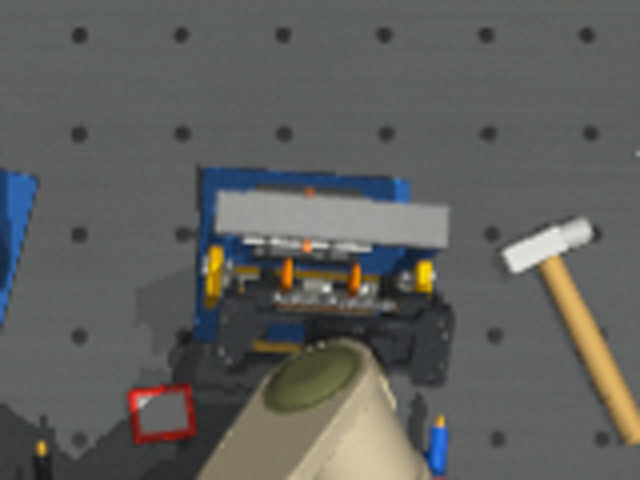

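```bash
python3 -m jog '.65 0 -1 0;.65 0 -1 0;0 0 0 0;0 0 0 0' 1 ; python3 st.py
```

```text
clock: 8.12
tool_pos: [0.5721, -0.1644, 0.1945]
eef_rot: [0.036, 0.942, -0.008, 0.333]
wrist_force: [0.7, -0.8, -1.1]
grip_width: 0.998
t 8.12 q [-0.6139  0.2701  1.8576  0.7171  0.5241 -2.6508] tcp [ 0.5721 -0.1644  0.1945] grasp [ 0.5652 -0.164   0.203 ] yhead 85.84 roll 0.44 tilt 38.94 zhead -3.62 F [ 0.6571 -0.7974 -1.0864] T [ 0.0349  0.264  -0.011 ] w 0.9984
```

```bash
python3 -m jog '0 0 0 0;0 0 0 0;0 0 0 0;0 0 0 0;0 0 0 0;0 0 0 0' 0.3 50 ; python3 st.py
```

```text
clock: 8.62
tool_pos: [0.5721, -0.164, 0.1934]
eef_rot: [0.036, 0.942, -0.008, 0.333]
wrist_force: [-0.9, 3.0, 4.5]
grip_width: 0.569
t 8.62 q [-0.6132  0.2716  1.8586  0.7185  0.5229 -2.6519] tcp [ 0.5721 -0.164   0.1934] grasp [ 0.5652 -0.1636  0.202 ] yhead 85.84 roll 0.48 tilt 38.89 zhead -3.56 F [-0.9498  3.0144  4.4589] T [ 0.4088 -0.1227  0.3442] w 0.5687
```

```bash
python3 -m jog '0 0 0 0;0 0 0 0;0 0 0 0' 0.3 55 ; python3 st.py
```

```text
clock: 8.87
tool_pos: [0.5722, -0.1635, 0.1936]
eef_rot: [0.035, 0.942, -0.008, 0.333]
wrist_force: [-1.8, 6.8, 9.2]
grip_width: 0.482
t 8.87 q [-0.6127  0.2712  1.8585  0.719   0.5239 -2.6519] tcp [ 0.5722 -0.1635  0.1936] grasp [ 0.5653 -0.163   0.2022] yhead 85.89 roll 0.53 tilt 38.89 zhead -3.45 F [-1.832   6.7767  9.1613] T [ 1.002  -0.3025  0.6648] w 0.482
```

```bash
python3 -m jog '0 0 0 0;-.1 0 .3 0;-.3 0 .6 0;-.6 0 .8 0;-1 0 1 0;0 0 0 0' ; python3 st.py
```

```text
clock: 9.37
tool_pos: [0.5502, -0.1622, 0.2195]
eef_rot: [0.035, 0.943, -0.006, 0.331]
wrist_force: [-4.8, 12.1, -2.3]
grip_width: 0.484
t 9.37 q [-0.6414  0.1911  1.8814  0.6715  0.5887 -2.6135] tcp [ 0.5502 -0.1622  0.2195] grasp [ 0.5433 -0.1619  0.2281] yhead 85.95 roll 0.71 tilt 38.64 zhead -3.15 F [-4.8145 12.1399 -2.2931] T [1.6521 1.1423 0.7685] w 0.4844
```

```bash
python3 - <<'E'
from h import *
for n,(x0,y0,x1,y1) in(("side",(230,170,380,310)),("top",(230,90,390,210))):
    im,d=env.get_image(n);cv2.imwrite(f"pics/{n}3.png",im[...,::-1])
    cv2.imwrite(f"pics/{n}3c.png",cv2.resize(im[y0:y1,x0:x1,::-1],None,fx=4,fy=4,interpolation=cv2.INTER_CUBIC))
E
```

```text
(no output)
```

View pics/side3c.png

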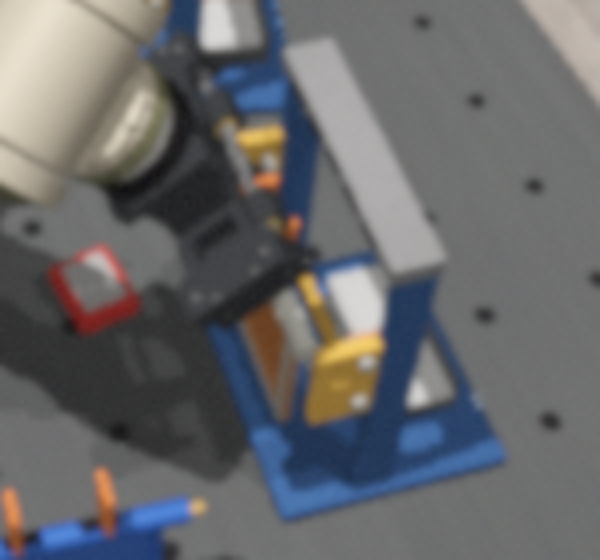

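View pics/top3c.png

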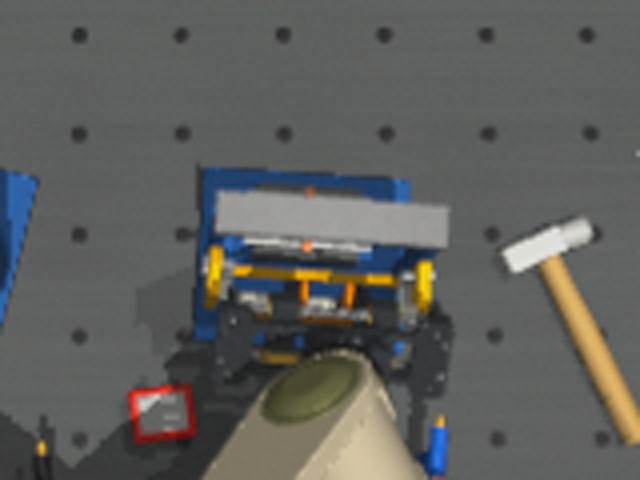

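```bash
python3 - <<'E'
from h import *
d=np.load("pics/top0.npy");X=cloud("top",d)
print("can top",X[160:165,147:153].reshape(-1,3).mean(0)); d=np.load("pics/side0.npy");X=cloud("side",d)
print(X[116:121,235:241].reshape(-1,3).mean(0), "black",X[215,203])
E
python3 -m jog '-3 0 2 0;-3 0 3 0;-3 0 3 0;-1 1 3 0;0 3 3 0;0 4 0 0;0 0 0 0' ; python3 st.py
```

```text
can top [0.57151805 0.39475121 0.15052076]
[0.55802989 0.35850887 0.181413  ] black [0.34791382 0.0711981  0.07810668]
clock: 10.05
tool_pos: [0.452, -0.0796, 0.3596]
eef_rot: [0.033, 0.942, -0.008, 0.333]
wrist_force: [-0.5, -1.8, -5.3]
grip_width: 0.482
t 10.05 q [-0.6159 -0.2392  1.9178  0.4352  0.9099 -2.2881] tcp [ 0.452  -0.0796  0.3596] grasp [ 0.4451 -0.0792  0.3682] yhead 86.12 roll 0.45 tilt 38.94 zhead -3.32 F [-0.4573 -1.7865 -5.3119] T [-0.2208  0.7797 -0.1247] w 0.4815
```

```bash
python3 -m jog '0 3.6 0 -1;0 3.6 0 -1;0 3.6 0 -1;0.6 3.6 0 -1;0.6 3.6 -.8 -1;0.6 3.6 -.8 -1;.6 3.6 -.8 -1;.6 3.6 -.8 -1;1 3 -.8 -1.9;1 0 -1 0;0 0 0 0;0 0 0 0' ; python3 st.py;  python3 - <<'E'
from h import *
for n,(x0,y0,x1,y1) in(("side",(200,80,350,220)),("top",(150,90,310,210))):
    im,d=env.get_image(n);cv2.imwrite(f"pics/{n}4.png",im[...,::-1])
    cv2.imwrite(f"pics/{n}4c.png",cv2.resize(im[y0:y1,x0:x1,::-1],None,fx=4,fy=4,interpolation=cv2.INTER_CUBIC))
E
```

```text
clock: 11.05
tool_pos: [0.5005, 0.2155, 0.3083]
eef_rot: [0.114, 0.937, -0.036, 0.327]
wrist_force: [1.0, 0.5, -5.1]
grip_width: 0.483
t 11.05 q [ 0.3414  0.1027  1.733  -0.4983  0.7821 -0.7246] tcp [0.5005 0.2155 0.3083] grasp [0.4938 0.2171 0.3169] yhead 76.30 roll 0.37 tilt 38.44 zhead -13.24 F [ 1.0176  0.534  -5.15  ] T [0.1559 0.7595 0.0115] w 0.4833
```

View pics/side4c.png

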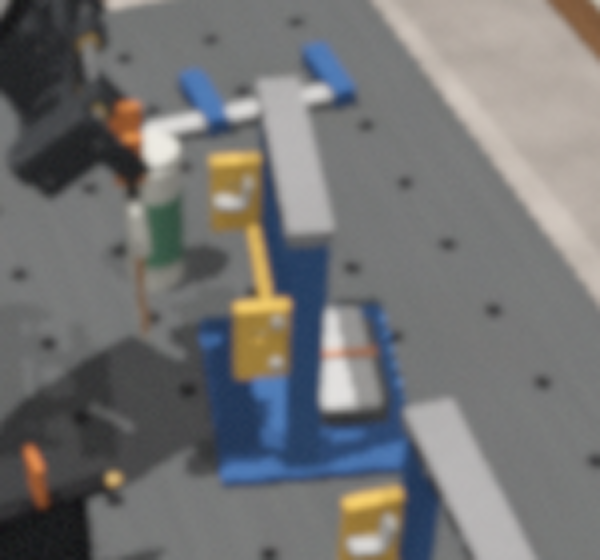

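View pics/top4c.png

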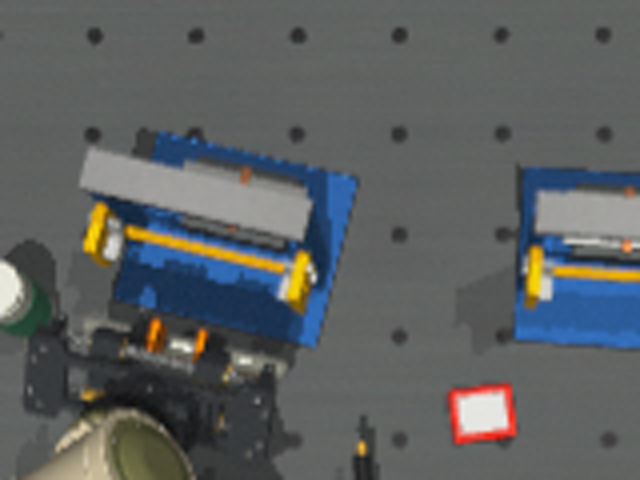

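```bash
python3 -m jog '.2 .6 -2.4 0;.2 .6 -2.4 0;.2 .6 -2.4 0;.1 .4 -2 0;0 0 0 0;0 0 0 0' ; python3 st.py;  python3 - <<'E'
from h import *
for n,(x0,y0,x1,y1) in(("side",(200,80,350,220)),("top",(150,90,310,210))):
    im,d=env.get_image(n);cv2.imwrite(f"pics/{n}5.png",im[...,::-1]);np.save(f"pics/{n}5.npy",d)
    cv2.imwrite(f"pics/{n}5c.png",cv2.resize(im[y0:y1,x0:x1,::-1],None,fx=4,fy=4,interpolation=cv2.INTER_CUBIC))
E
```

```text
clock: 11.65
tool_pos: [0.5079, 0.2373, 0.2181]
eef_rot: [0.114, 0.937, -0.036, 0.328]
wrist_force: [-0.1, 0.1, -3.8]
grip_width: 0.484
t 11.65 q [ 0.3831  0.2423  1.8195 -0.6743  0.612  -0.4763] tcp [0.5079 0.2373 0.2181] grasp [0.5013 0.2389 0.2267] yhead 76.28 roll 0.45 tilt 38.59 zhead -13.15 F [-0.1431  0.0886 -3.7748] T [ 0.1517  0.6244 -0.0289] w 0.4836
```

View pics/top5c.png

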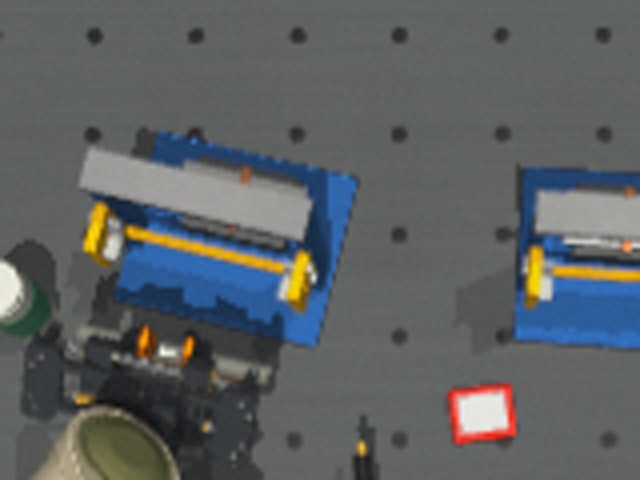

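View pics/side5c.png

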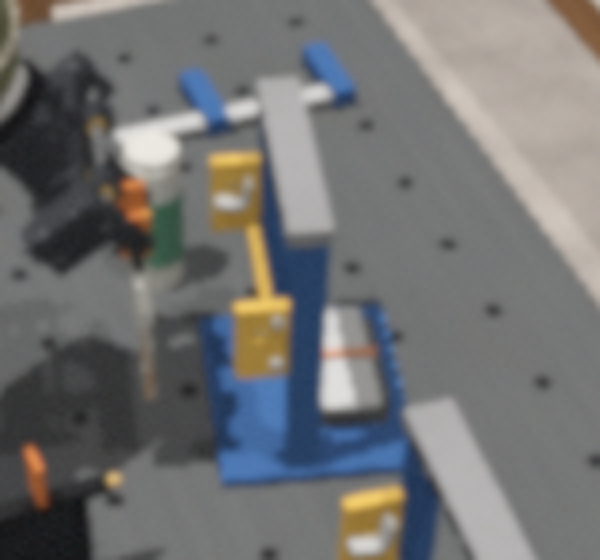

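```bash
python3 - <<'E'
from h import *
import ov
sB=(.5906,.2178);yaw=-13.8
def g(seat,z,yaw):
    m=ov.model(seat,yaw,True)[4:]; return [l+[0,0,z-.165] for l in m]
def b(seat,yaw,h):
    m=ov.model(seat,yaw); return m[:2]+[l+[0,0,h] for l in m[2:]]
t=np.array([.5079,.2373]); ax=np.array([np.cos(np.radians(yaw)),np.sin(np.radians(yaw))])
G=t-.0053*ax
print((G-np.array(sB))@np.array([-ax[1],ax[0]]))
ms=[g(G,.2181-.0286,-13.75),b(sB,yaw,.005)]
ov.draw("top","pics/top5.png",ms,(160,120,250,190),8,"pics/ovt5.png")
ov.draw("side","pics/side5.png",ms,(220,100,290,180),8,"pics/ovs5.png")
E
```

```text
-0.0007895984835107064
```

View pics/ovt5.png

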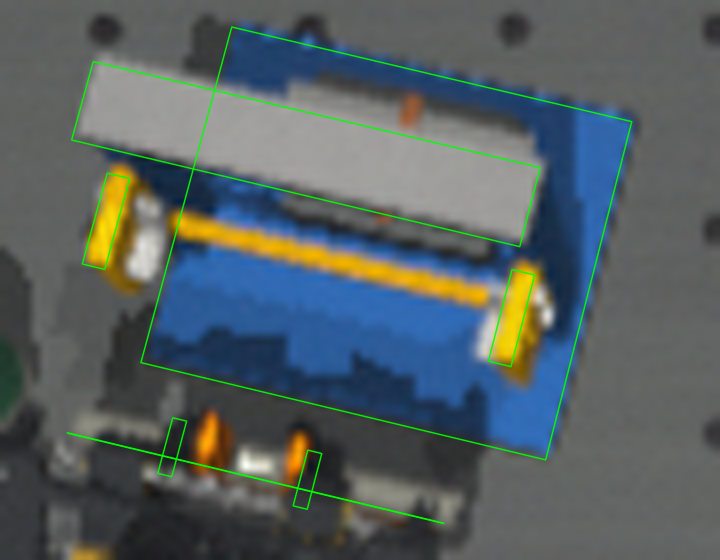

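View pics/ovs5.png

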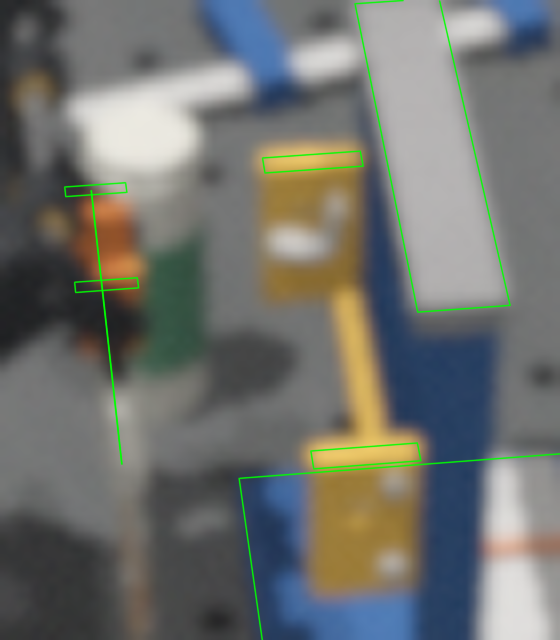

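```bash
python3 - <<'E'
from h import *
a=cv2.imread("pics/top5.png")[160:195,160:230]; b=cv2.imread("pics/side5.png")[112:200,215:260]
cv2.imwrite("pics/z1.png",cv2.resize(a,None,fx=11,fy=11,interpolation=cv2.INTER_CUBIC))
cv2.imwrite("pics/z2.png",cv2.resize(b,None,fx=6.5,fy=6.5,interpolation=cv2.INTER_CUBIC))
E
```

```text
(no output)
```

View pics/z1.png

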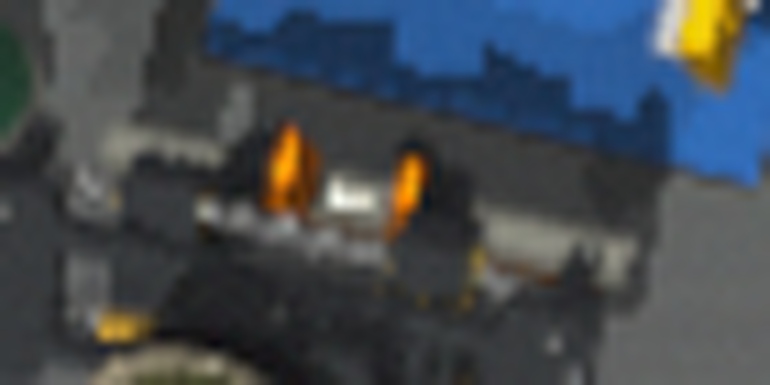

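View pics/z2.png

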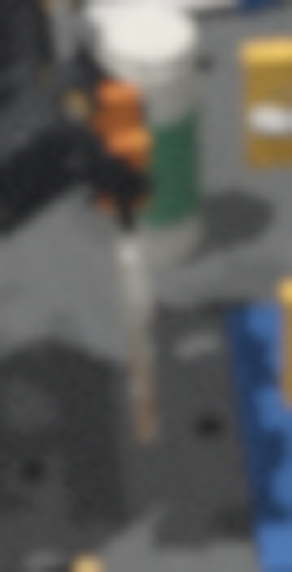

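```bash
python3 - <<'E'
from h import *
def back(n,uv,z):
    c=env.get_calibration(n);p=cv2.undistortPoints(np.array([[uv]],float),c['K'],c['dist'])[0,0]
    r=c['R'].T@np.array([p[0],p[1],1]);o=-c['R'].T@c['t'];return o+r*(z-o[2])/r[2]
yaw=np.radians(-13.8);ax=np.array([np.cos(yaw),np.sin(yaw)]);ay=np.array([-ax[1],ax[0]])
sB=np.array([.5906,.2168])
def st(p):return ((p[:2]-sB)@ax*1000).round(1),((p[:2]-sB)@ay*1000).round(1)
zt=.1895
for nm,uv,z in(("barL",(169.5,172.7),zt+.006),("barR",(218.2,182.3),zt+.006),("tabL",(186.4,175.5),zt+.045),("tabR",(197,177.3),zt+.045)):
    print(nm,st(back("top",uv,z)))
print("tcp",st(np.array([.5079,.2373])))
# cheeks of B top faces (z .165+.033)
for nm,uv in(("chL",(160+113/8,120+218/8)),("chR",(160+517/8,120+315/8))): print(nm,st(back("top",uv,.198)))
E
```

```text
barL (np.float64(-86.0), np.float64(79.1))
barR (np.float64(-78.9), np.float64(-91.0))
tabL (np.float64(-86.0), np.float64(12.9))
tabR (np.float64(-83.6), np.float64(-23.0))
tcp (np.float64(-85.2), np.float64(0.2))
chL (np.float64(3.0), np.float64(86.3))
chR (np.float64(2.8), np.float64(-93.1))
```

```bash
python3 -m jog '.06 .23 -.3 0;1.36 -.33 -.3 0;1.36 -.33 0 0;1.36 -.33 0 0;.97 -.24 0 0;0 0 0 0;0 0 0 0' ; python3 st.py;  python3 - <<'E'
from h import *
for n,(x0,y0,x1,y1) in(("side",(220,90,300,180)),("top",(155,120,255,190))):
    im,d=env.get_image(n);cv2.imwrite(f"pics/{n}6.png",im[...,::-1]);np.save(f"pics/{n}6.npy",d)
    cv2.imwrite(f"pics/{n}6c.png",cv2.resize(im[y0:y1,x0:x1,::-1],None,fx=6.5,fy=6.5,interpolation=cv2.INTER_CUBIC))
E
```

```text
clock: 12.33
tool_pos: [0.5592, 0.2278, 0.2114]
eef_rot: [0.114, 0.937, -0.036, 0.328]
wrist_force: [-0.5, -0.0, -5.0]
grip_width: 0.48
t 12.33 q [ 0.3244  0.3265  1.7241 -0.6312  0.5891 -0.5614] tcp [0.5592 0.2278 0.2114] grasp [0.5525 0.2294 0.22  ] yhead 76.28 roll 0.47 tilt 38.58 zhead -13.13 F [-0.5427 -0.0387 -5.0246] T [0.1963 0.7383 0.0182] w 0.4802
```

View pics/top6c.png

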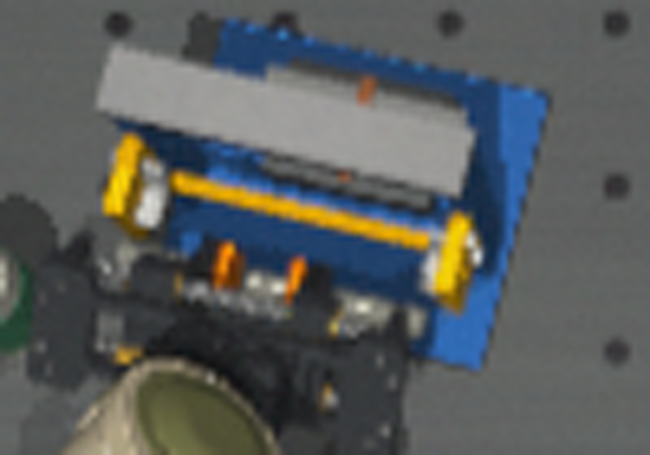

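View pics/side6c.png

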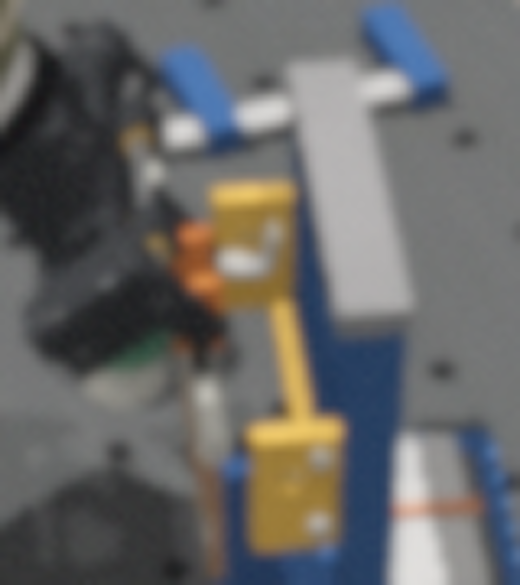

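```bash
python3 -m jog '.39 -.1 0 0;.39 -.1 0 0;.39 -.1 0 0;.39 -.1 0 0;.39 -.1 0 0;0 0 0 0' ; python3 st.py
```

```text
clock: 12.93
tool_pos: [0.5792, 0.2228, 0.2115]
eef_rot: [0.114, 0.937, -0.036, 0.329]
wrist_force: [0.4, 0.4, -4.6]
grip_width: 0.482
t 12.93 q [ 0.3018  0.3557  1.6822 -0.606   0.5873 -0.6043] tcp [0.5792 0.2228 0.2115] grasp [0.5725 0.2244 0.22  ] yhead 76.30 roll 0.48 tilt 38.60 zhead -13.10 F [ 0.3673  0.4421 -4.6179] T [0.1671 0.6911 0.0066] w 0.4819
```

```bash
python3 -m jog '.39 -.1 0 0;.39 -.1 0 0;.39 -.1 0 0;.39 -.1 0 0;0 0 0 0;0 0 0 0' ; python3 st.py
```

```text
clock: 13.43
tool_pos: [0.5942, 0.219, 0.2113]
eef_rot: [0.114, 0.937, -0.036, 0.328]
wrist_force: [0.6, 0.4, -3.7]
grip_width: 0.483
t 13.43 q [ 0.2856  0.3783  1.6493 -0.5859  0.5879 -0.6372] tcp [0.5942 0.219  0.2113] grasp [0.5876 0.2206 0.2199] yhead 76.31 roll 0.47 tilt 38.58 zhead -13.10 F [ 0.6318  0.422  -3.7106] T [0.2021 0.7411 0.0028] w 0.4831
```

```bash
python3 -m jog '0 0 -.2 0;0 0 -.2 0;0 0 -.2 0;0 0 -.15 0;0 0 0 0;0 0 0 0' ; python3 st.py
```

```text
clock: 13.93
tool_pos: [0.5941, 0.2192, 0.2038]
eef_rot: [0.114, 0.937, -0.035, 0.328]
wrist_force: [-0.0, -0.1, -4.5]
grip_width: 0.483
t 13.93 q [ 0.2859  0.3873  1.6581 -0.6011  0.5732 -0.619 ] tcp [0.5941 0.2192 0.2038] grasp [0.5874 0.2207 0.2124] yhead 76.33 roll 0.47 tilt 38.58 zhead -13.08 F [-0.0454 -0.0908 -4.543 ] T [0.2449 0.7427 0.0159] w 0.483
```

```bash
python3 -m jog '0 0 -.1 0;0 0 -.1 0;0 0 -.1 0;0 0 0 0' ; python3 st.py; python3 -m jog '0 0 -.1 0;0 0 0 0' ; python3 st.py
```

```text
clock: 14.27
tool_pos: [0.594, 0.2191, 0.2008]
eef_rot: [0.114, 0.937, -0.036, 0.328]
wrist_force: [-1.7, 0.3, -3.5]
grip_width: 0.482
t 14.27 q [ 0.2859  0.3911  1.6616 -0.6075  0.5674 -0.6114] tcp [0.594  0.2191 0.2008] grasp [0.5873 0.2207 0.2094] yhead 76.32 roll 0.47 tilt 38.57 zhead -13.09 F [-1.677   0.2612 -3.5007] T [ 0.1345  0.9172 -0.142 ] w 0.4824
clock: 14.43
tool_pos: [0.594, 0.2192, 0.1999]
eef_rot: [0.114, 0.937, -0.035, 0.328]
wrist_force: [-3.0, 1.3, -2.9]
grip_width: 0.483
t 14.43 q [ 0.286   0.3923  1.6625 -0.6096  0.5655 -0.609 ] tcp [0.594  0.2192 0.1999] grasp [0.5873 0.2207 0.2085] yhead 76.33 roll 0.47 tilt 38.58 zhead -13.09 F [-3.0357  1.2937 -2.9475] T [ 0.0483  0.9613 -0.2871] w 0.4828
```

```bash
python3 -m jog '0 0 0 -.6;0 0 0 0' ; python3 st.py; python3 -m jog '0 0 -.1 0;0 0 0 0' ; python3 st.py
```

```text
clock: 14.6
tool_pos: [0.5942, 0.2192, 0.1999]
eef_rot: [0.119, 0.936, -0.037, 0.328]
wrist_force: [-0.7, -0.1, -4.4]
grip_width: 0.48
t 14.6 q [ 0.2887  0.3948  1.6588 -0.618   0.5732 -0.5914] tcp [0.5942 0.2192 0.1999] grasp [0.5876 0.2208 0.2085] yhead 75.70 roll 0.48 tilt 38.60 zhead -13.70 F [-0.7467 -0.083  -4.4186] T [ 0.1896  0.7269 -0.0164] w 0.4796
clock: 14.77
tool_pos: [0.5942, 0.2193, 0.1991]
eef_rot: [0.118, 0.936, -0.037, 0.329]
wrist_force: [-0.7, 1.8, -2.3]
grip_width: 0.481
t 14.77 q [ 0.2887  0.3957  1.66   -0.6197  0.5707 -0.5901] tcp [0.5942 0.2193 0.1991] grasp [0.5876 0.2209 0.2077] yhead 75.76 roll 0.48 tilt 38.62 zhead -13.64 F [-0.6545  1.8289 -2.283 ] T [0.1078 0.7114 0.0554] w 0.4807
```

```bash
python3 -m jog '0 0 -.1 0;0 0 0 0' ; python3 st.py; python3 -m jog '0 0 -.1 0;0 0 0 0' ; python3 st.py
```

```text
clock: 14.93
tool_pos: [0.5944, 0.2193, 0.1989]
eef_rot: [0.118, 0.936, -0.037, 0.329]
wrist_force: [-5.2, 1.0, 3.5]
grip_width: 0.483
t 14.93 q [ 0.2888  0.396   1.6606 -0.6221  0.5692 -0.5875] tcp [0.5944 0.2193 0.1989] grasp [0.5877 0.2209 0.2075] yhead 75.76 roll 0.50 tilt 38.68 zhead -13.62 F [-5.1681  1.0016  3.4862] T [-0.0768  0.7306 -0.07  ] w 0.4826
clock: 15.1
tool_pos: [0.5945, 0.2193, 0.1988]
eef_rot: [0.118, 0.936, -0.037, 0.33]
wrist_force: [-7.5, 1.3, 8.6]
grip_width: 0.485
t 15.1 q [ 0.2889  0.3962  1.6611 -0.6246  0.5678 -0.585 ] tcp [0.5945 0.2193 0.1988] grasp [0.5878 0.2209 0.2074] yhead 75.76 roll 0.51 tilt 38.76 zhead -13.60 F [-7.5076  1.3182  8.5673] T [-0.4151  0.7536 -0.1915] w 0.485
```

```bash
python3 -m jog '0 0 -.06 0;0 0 0 0;0 0 0 0' ; python3 st.py; python3 - <<'E'
from h import *
for n,(x0,y0,x1,y1) in(("side",(235,95,305,175)),("top",(160,125,240,185))):
    im,d=env.get_image(n);cv2.imwrite(f"pics/{n}7.png",im[...,::-1]);np.save(f"pics/{n}7.npy",d)
    cv2.imwrite(f"pics/{n}7c.png",cv2.resize(im[y0:y1,x0:x1,::-1],None,fx=7,fy=7,interpolation=cv2.INTER_CUBIC))
E
```

```text
clock: 15.35
tool_pos: [0.5946, 0.2193, 0.1987]
eef_rot: [0.118, 0.936, -0.037, 0.33]
wrist_force: [-9.5, -0.8, 11.3]
grip_width: 0.481
t 15.35 q [ 0.289   0.3964  1.6614 -0.626   0.567  -0.5836] tcp [0.5946 0.2193 0.1987] grasp [0.5879 0.221  0.2073] yhead 75.76 roll 0.52 tilt 38.79 zhead -13.60 F [-9.4617 -0.8028 11.2884] T [-0.4496  0.771  -0.3274] w 0.4806
```

View pics/top7c.png

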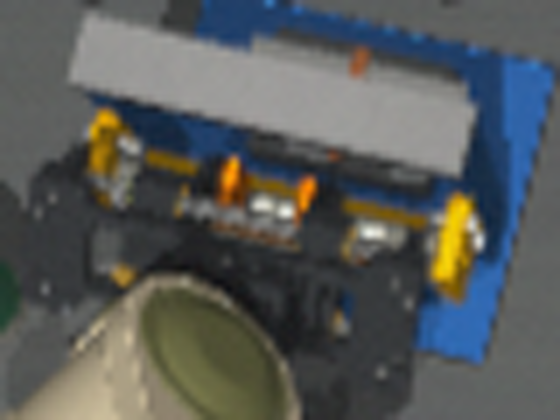

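View pics/side7c.png

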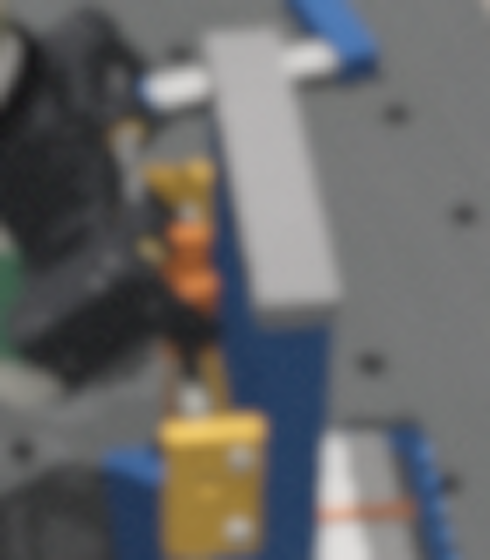

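```bash
python3 -m jog '0 0 0 0;0 0 0 0;0 0 0 0;0 0 0 0;0 0 0 0;0 0 0 0' 1 ; python3 st.py; python3 - <<'E'
from h import *
for n,(x0,y0,x1,y1) in(("side",(235,95,305,175)),("top",(160,125,240,185))):
    im,d=env.get_image(n);cv2.imwrite(f"pics/{n}8.png",im[...,::-1])
    cv2.imwrite(f"pics/{n}8c.png",cv2.resize(im[y0:y1,x0:x1,::-1],None,fx=7,fy=7,interpolation=cv2.INTER_CUBIC))
E
```

```text
clock: 15.95
tool_pos: [0.5944, 0.2191, 0.1966]
eef_rot: [0.119, 0.936, -0.037, 0.329]
wrist_force: [-0.3, -0.0, -0.7]
grip_width: 0.916
t 15.95 q [ 0.2884  0.3989  1.6627 -0.6252  0.5657 -0.5833] tcp [0.5944 0.2191 0.1966] grasp [0.5877 0.2208 0.2052] yhead 75.73 roll 0.50 tilt 38.63 zhead -13.64 F [-0.3207 -0.0238 -0.7187] T [0.0752 0.3049 0.0109] w 0.9164
```

View pics/top8c.png

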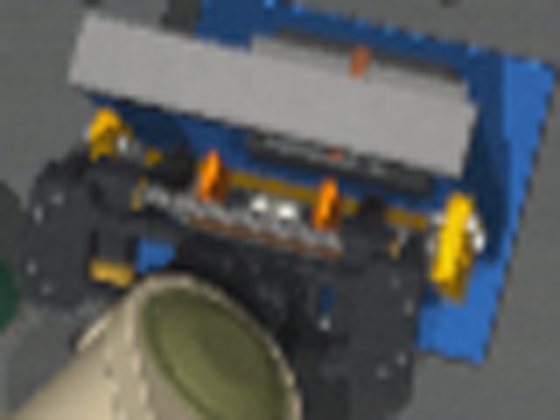

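View pics/side8c.png

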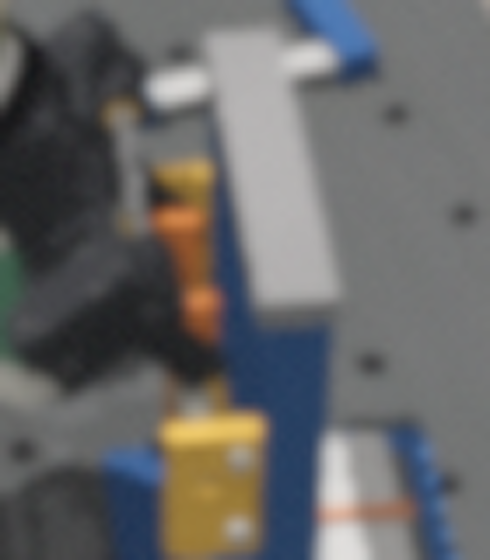

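```bash
python3 -m jog '0 0 0 0;-.4 .1 .5 0;-.6 .15 .78 0;-1.2 .3 1.56 0;-1.8 .45 2.3 0;-1.8 .45 2.3 0;-1.8 .45 2.3 0;-3 0 2 0;-3 0 2 0;-3 0 2 0;0 0 0 0;0 0 0 0' 1 ; python3 st.py; python3 - <<'E'
from h import *
for n,(x0,y0,x1,y1) in(("side",(220,95,300,185)),("top",(155,120,255,190))):
    im,d=env.get_image(n);cv2.imwrite(f"pics/{n}9.png",im[...,::-1])
    cv2.imwrite(f"pics/{n}9c.png",cv2.resize(im[y0:y1,x0:x1,::-1],None,fx=6.5,fy=6.5,interpolation=cv2.INTER_CUBIC))
E
```

```text
clock: 17.05
tool_pos: [0.4271, 0.2386, 0.3557]
eef_rot: [0.118, 0.936, -0.036, 0.33]
wrist_force: [-0.9, -0.8, -0.8]
grip_width: 0.999
t 17.05 q [ 0.4703 -0.0295  1.7485 -0.5241  0.9434 -0.6413] tcp [0.4271 0.2386 0.3557] grasp [0.4204 0.2402 0.3642] yhead 75.83 roll 0.62 tilt 38.75 zhead -13.39 F [-0.8883 -0.769  -0.8265] T [0.0976 0.3058 0.0325] w 0.9995
```

View pics/top9c.png

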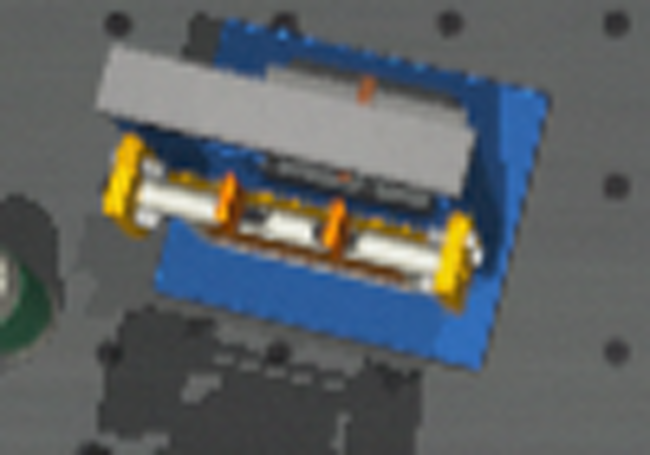

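View pics/side9c.png

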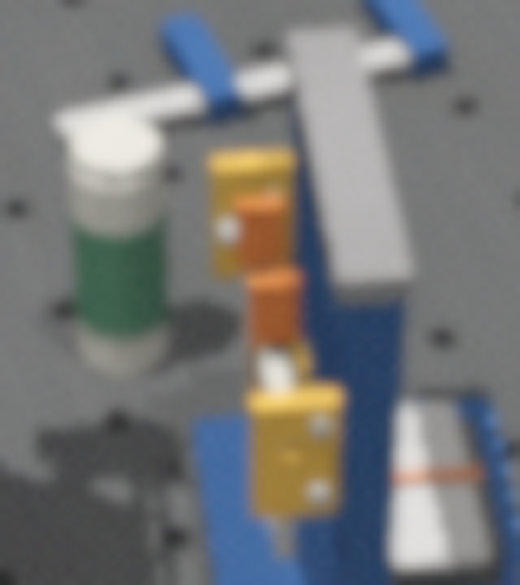

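View pics/side9.png

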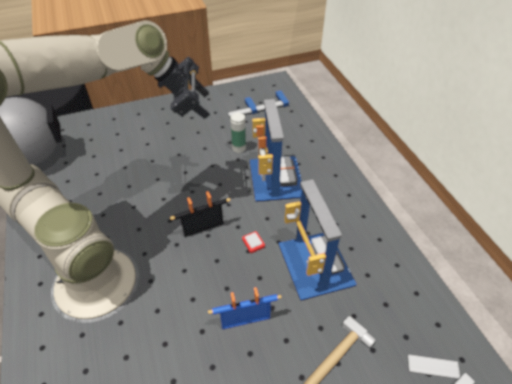

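```bash
python3 -c "
from plant import env
print(env.finish_job())"
```

```text
the job is handed in; nothing more can be done
None
```

The guard now hangs in station_b and the job is handed in, about 17 s into the 45 s. No verdict was reported.

**How it went**
- **Tilt:** the moves offer no tilt, so I pushed the arm past its reach until the tool kept about 38.8°, which cleared the fume bar.
- **Drawing the pins:** I squeezed the tabs with 50–55 N until the gripper read about 42 mm, against 44 mm at the stops, and lifted the guard off.
- **Setting it in:** I felt for the cradle at station_b and found it about 5 mm above nominal, which agrees with the roughly 5 mm I measured in the pictures. I let go with both the floor and the rear wall touching. The wrist read about 15 N at most there.

**Last checks**
- **Pins:** the tabs are 17.2 px apart in the top picture, against 17.1 px when they hung free at the start. That suggests both pins are fully out, but I could not see the pins themselves.
- **Panel:** it hangs upright.
- **Robot and bystanders:** the arm is clear with no contact force. The can, magnet block and hammer look unmoved, though I judged that by eye only.

**What disagreed**
- **Contact at station_a:** the guard brushed a cheek with about 12 N sideways on the way out. My image-based y was about 2 mm off, and I corrected for that at station_b.
- **Roll:** the tool kept about 0.5° of roll, so the -y end of the bar took most of the contact force.

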